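# Unscrew the left-hand knob of the reversed lapping spindle and weigh its carrier

### The job

Two small lapping spindles each hold a slotted carrier plate under a wing knob; the spindle whose knob is engraved (a notch across the top of the wing and a ring round its collar) runs in reverse, so that knob has a left-hand thread and comes loose clockwise, seen from above. Without tightening it first, unscrew the engraved knob until its clamp flange is clear of the plate, then draw that plate gently out by its rib, straight along its slot and without forcing it, and lay it softly, flat and centred, on the round platform of the scale. Leave the plain knob, its plate and the things lying about undisturbed.

Things in the scene. Friction and masses are not known exactly. Their poses are not given: they have to be found in the camera images.
- marked_stand: Fixed grey stand of the engraved knob, foot 130 x 90 mm. Table top at z = 45 mm with two guide cheeks, 6 mm high, 96 mm long, 63 mm apart inside (plate play 1.5 mm a side). A fixed stem 10 mm thick stands at the origin. Origin: spindle axis on the worktop; z up; the plate comes out along this -x. The two stands may be in swapped places.
- plain_stand: The same stand under the plain knob, a bystander; same axes.
- marked_knob (a joint): Left-hand thread of the engraved knob, rad: grows as the knob turns CLOCKWISE seen from above, rising 2 mm per rad. Starts at 0 to 0.5. Below -0.1 it bears hard on the plate; at 2.0 the flange leaves the plate's pocket, at 2.3 it is clear; firm stop at 3.7, the knob stays captive. Friction about 0.2 N m; stays where left.
- marked_knob_grip (a point): Point on the knob's axis, z = 91 mm at joint 0, rising with the thread. The black wing, 46 x 14 mm, reaches from 18 mm below it to 8 mm above; point x = length of the wing (parallel to the stand's x at joint 0, turns with the knob). Below it a collar 40 mm across, 5 mm thick. Engraved: 7 mm wide notch across the wing's top, ring on the collar. The axis does not yield sideways.
- plain_knob (a joint): Right-hand thread of the plain knob, a bystander: same sign (clockwise grows), starts at -0.5 to 0; not to be turned.
- marked_carrier: Loose aluminium plate on the marked stand, 0.11 to 0.22 kg, 60 mm wide, 10 mm thick, from x = -84 to +32 mm. Origin: underside, on the spindle axis when home. A 12.5 mm slot runs from the origin out of the +x end; a 33 mm square pocket, 4 mm deep, round the origin holds the knob's 30 mm flange. Drawn along its -x, it is clear after 55 mm and may be lifted.
- marked_carrier_grip (a point): Centre of the plate's upright grip rib, 30 mm long (plate's x), 12 mm wide, 16 mm tall above the plate's top; at (-64, 0, 18) mm of the plate. Take it from above across the 12 mm.
- marked_carrier_mid (a point): Middle of the plate's underside, at (-26, 0, 0) mm of the plate.
- plain_carrier: The same kind of plate on the plain stand, a bystander.
- scale: Fixed flat bench scale, 187 x 141 x 30 mm, origin under its centre, two small buttons on its -x side. Behind it stands a chest of drawers, front at x = 0.62 m, its wooden knobs reaching to x = 0.59 m at z = 0.09 to 0.32 m.
- scale_platform (a point): Centre of the top face of the scale's rigid round platform, 99 mm across, 30 mm above the worktop, 27 mm along +x from the scale's centre.
- specimen_box_13: Clear specimen box with a stone, 44 x 41 x 31 mm, bystander; origin under its centre.
- vial: Squat glass vial, 36 mm across, 55 mm tall, bystander; origin under its centre.
- loupe: Folding loupe, 36 x 26 x 16 mm, bystander; origin under its centre.
- petri_dish: Clear dish with grains, 60 mm across, 13 mm tall, bystander; origin under its centre.
Not all that is in view belongs to the job. What is shaped like the marked_carrier but green is not meant.

How it is judged:
By the outcome, as a careful person would: the job done as asked, in the order asked, and still so for the second after the job is handed in, with the robot touching nothing.
It also fails if it takes over 72 s, if anything falls off the work surface, if the arm or the gripper's body presses on something with over 40 N, if the wrist force passes 120 N, or if a joint passes its speed limit or range.

### The arm

A 7-joint arm with a two-finger parallel gripper is mounted at the origin on a cart in front of the work surface, level with it; the furniture and walls round the work are solid. World frame = base frame: x ahead of the robot, y to its left, z up, the work surface at z = 0. Lengths are in m, angles in rad, forces in N, time in s.
With the tool pointing down it reaches from about 0.35 to 0.775 m from the base axis. Payload 3.1 kg.
Tool frame: the origin (TCP) lies between the finger pads; the fingertips stand 25 mm ahead of it and the grasp point (between the pads) lies 6 mm ahead of it; z points along the fingers, y is the line along which they close (so a half turn about z gives the same grasp; the last joint's range is limited). The gripper opens to 85 mm and grips with 20 to 120 N. Pads are 22 mm wide; open, the fingers measure 114 mm over their backs; the gripper's body (76 mm by 85 mm) begins 54 mm behind the grasp point. The pads swing forward as they close: fully open they stand 13 mm farther back than shut.
Start: joints at [-1.144, 0.311, 0.014, 1.512, -0.004, 1.319, -0.027], TCP at [0.248, 0.491, 0.256] pointing down, gripper open.
Joint ranges: [-2.7, 2.7], [-0.3, 1.91], [-1.27, 1.3], [0.12, 2.57], [-1.44, 4.58], [0.2, 2.03], [-3.05, 3.05]. Speed limits (rad/s): [2.79, 2.79, 3.14, 3.14, 3.14, 3.14, 3.14].

### API

Orientations are given as a rotation vector (axis times angle).
In Python, from cell import bot, hand, monitor, viewer, workorder gives the robot as it stands. The module is installed in compiled form; this text tells all that it offers. Calls block until the motion is done:
- bot.move_ptp(position, orientation): joint-space move of the TCP to a pose.
- bot.move_straight(position, rotation=None, v=0.15, force_limit=None): straight line of the TCP; rotation=None keeps the orientation; v is the mean speed in m/s. With force_limit (N) it stops when the force on the tool has changed by that much, and returns True; else False.
- bot.movej(angles): joint-space move.
- hand.let_go() and hand.grab(squeeze=None): open the fingers fully, or close them until they stop; squeeze is the grip in N (None keeps the last).
- bot.dwell(seconds).
- bot.ik(position, orientation): joint angles nearest the present ones, or None.
- monitor.state(): the state.
- viewer.grab_frame(name): name is "scene" or "side" or "wrist"; returns (picture, depth): 384x512x3 uint8, blue, green, red; 384x512 float32, m along the optical axis (not along the pixel's ray), 0 where there is no reading.
- viewer.camera_model(name): a dict with "fx", "fy", "cx", "cy" (pixels), "k1" (the pictures are not rectified: a ray, as slopes to the right and down, at radius r is drawn at 1 + k1 r^2 times it, then the intrinsics apply), "world_from_camera" (4x4, takes a point from camera to world coordinates). Camera axes: x right, y down, z forward; pixel columns grow to the right and rows downward; lengths in m; the calibration is good to about 2 mm. A picture is of the moment at which its call begins: read the wrist's pose just before it. camera_model takes no time and is no camera call; for the wrist camera it gives the pose at the moment of the call.
A pose or a line that the arm cannot do raises bot.Unreachable and nothing moves.
- workorder.close_job(): hands the job in, once; it reports no verdict.
The state is a dict: "time": time; "joint_pos": joint angles; "qvel": joint speeds; "joint_torque": joint torques, N m; "ee_pos": TCP position; "orientation": TCP orientation; "wrist_force": force on the tool from outside, world axes, zero at the start; "ft_torque": the same for the moment, N m; "gripper_width": finger opening in m.
Only numpy, scipy, OpenCV 4.12 (cv2) and the standard library are available. Lean on these libraries where they do the work, as an engineer would, in place of code of your own. Each camera call takes 0.05 s, during which the arm holds its last target. There are 200 camera calls.

## Working session

There is one attempt and no reset: what is moved stays moved. The work goes in short steps, each a Python script; the robot and the scene stay as the last script left them, time stands still between calls to the robot, and variables do not carry over. Pictures are saved under pics/ and viewed, on a budget of 10 in all, crops included, one or two more only if the job needs it, and the job is handed in when it is done.

```bash
mkdir -p pics; cat > h.py <<'E'
import numpy as np, cv2
from cell import bot, hand, monitor, viewer, workorder
from scipy.spatial.transform import Rotation as R
def rays(m,uv):
    K=np.array([[m["fx"],0,m["cx"]],[0,m["fy"],m["cy"]],[0,0,1.]])
    # k1 model: xd = x(1+k1 r^2) == opencv k1
    return cv2.undistortPoints(np.array(uv,float).reshape(-1,1,2),K,np.array([m["k1"],0,0,0.]),None,None).reshape(-1,2)
def onplane(m,uv,z):
    T=np.array(m["world_from_camera"]); n=rays(m,uv)
    d=np.c_[n,np.ones(len(n))]@T[:3,:3].T; o=T[:3,3]
    return o+d*((z-o[2])/d[:,2])[:,None]
def cloud(m,dep):
    h,w=dep.shape; v,u=np.mgrid[:h,:w]
    n=rays(m,np.c_[u.ravel(),v.ravel()]); z=dep.ravel()[:,None]
    T=np.array(m["world_from_camera"])
    return ((np.c_[n,np.ones(len(n))]*z)@T[:3,:3].T+T[:3,3]).reshape(h,w,3)
E
python3 - <<'E'
from h import *
for n in ["scene","side"]:
    m=viewer.camera_model(n); p,d=viewer.grab_frame(n)
    cv2.imwrite(f"pics/{n}0.png",p); np.savez(f"{n}0.npz",p=p,d=d,m=m)
    print(n,{k:np.round(v,3).tolist() for k,v in m.items()})
a=np.hstack([cv2.imread("pics/scene0.png")])
s=monitor.state(); print(s)
E
```

```text
scene {'fx': 475.398, 'fy': 475.398, 'cx': 256.564, 'cy': 195.99, 'k1': -0.066, 'world_from_camera': [[0.694, -0.541, 0.475, -0.205], [-0.72, -0.523, 0.456, -0.72], [0.001, -0.658, -0.753, 1.153], [0.0, 0.0, 0.0, 1.0]]}
side {'fx': 498.16, 'fy': 498.16, 'cx': 251.615, 'cy': 191.422, 'k1': -0.199, 'world_from_camera': [[0.939, -0.17, 0.299, 0.023], [-0.344, -0.489, 0.802, -1.277], [0.01, -0.855, -0.518, 0.846], [0.0, 0.0, 0.0, 1.0]]}
{'time': 0.1, 'joint_pos': array([-1.14368409,  0.31164008,  0.01397959,  1.51288663, -0.00441299,
        1.31918355, -0.0271772 ]), 'qvel': array([ 4.56724252e-05, -1.35219553e-03,  8.02254037e-04, -4.04911084e-03,
        1.39128045e-03,  4.98712243e-04,  4.50998908e-04]), 'joint_torque': array([ 9.39836937e-04, -3.80857265e+01,  1.46542923e-01, -2.31241035e+01,
        1.22119571e-02,  8.10179394e-03,  1.12970096e-05]), 'ee_pos': array([0.24821347, 0.49014358, 0.25533675]), 'orientation': array([-0.72942015, -3.05531229,  0.00321197]), 'wrist_force': array([ 1.08762086,  0.75458949, -0.12331608]), 'ft_torque': array([0.00433003, 0.05541828, 0.01086645]), 'gripper_width': 0.08519099564478308}
```

View pics/scene0.png

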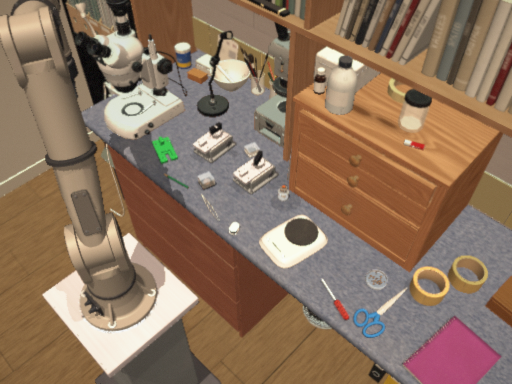

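View pics/side0.png

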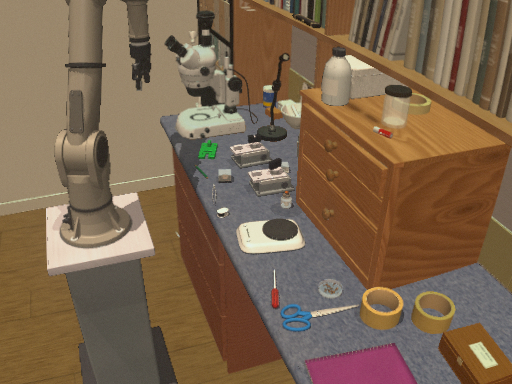

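Scene view: two stands, at (213,143) and (256,172). The scale platform is at (301,231), the green decoy at (165,150), the vial at (283,193) and the boxes at (206,180) and (251,150). I'll get coordinates first, then use a wrist view to tell the knobs apart.

```bash
python3 - <<'E'
from h import *
for n,px in [("scene",[(213,143),(214,128),(256,172),(258,158),(301,231),(283,193),(206,180),(251,150),(234,228),(165,150),(295,140)]),("side",[(250,153),(253,140),(270,180),(275,166),(281,230),(286,200)])]:
    f=np.load(n+"0.npz",allow_pickle=True); m=f["m"].item(); P=cloud(m,f["d"])
    for u,v in px: print(n,(u,v),P[v,u].round(3))
    if n=="scene":
        print("platform",onplane(m,[(301,231)],.03).round(3))
    big=cv2.resize(f["p"][115:205,190:300] if n=="scene" else f["p"][125:205,220:310],None,fx=5,fy=5,interpolation=cv2.INTER_CUBIC)
    cv2.imwrite(f"pics/{n}_crop.png",big)
E
```

```text
scene (213, 143) [0.562 0.224 0.048]
scene (214, 128) [0.58  0.234 0.098]
scene (256, 172) [0.558 0.016 0.058]
scene (258, 158) [0.579 0.027 0.098]
scene (301, 231) [ 0.496 -0.229  0.03 ]
scene (283, 193) [ 0.572 -0.089  0.027]
scene (206, 180) [0.441 0.128 0.027]
scene (251, 150) [0.648 0.126 0.021]
scene (234, 228) [ 0.373 -0.071  0.016]
scene (165, 150) [0.448 0.354 0.008]
scene (295, 140) [ 0.615 -0.087  0.223]
platform [[ 0.496 -0.229  0.03 ]]
side (250, 153) [0.566 0.203 0.051]
side (253, 140) [0.59  0.238 0.082]
side (270, 180) [ 0.56  -0.002  0.053]
side (275, 166) [0.588 0.027 0.084]
side (281, 230) [ 0.503 -0.23   0.024]
side (286, 200) [ 0.575 -0.099  0.032]
```

View pics/scene_crop.png

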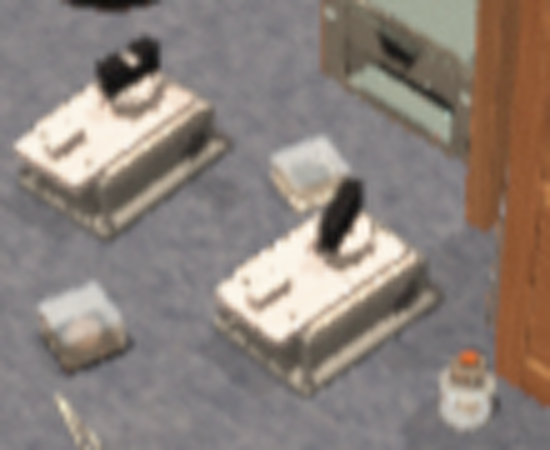

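```bash
python3 - <<'E'
from h import *
for n in ["scene","side"]:
    f=np.load(n+"0.npz",allow_pickle=True); m=f["m"].item(); P=cloud(m,f["d"])[f["d"]>0]
    for c in [(.58,.233),(.5,.233),(.5,.1)]:
        q=P[(P[:,2]>.12)&(np.hypot(P[:,0]-c[0],P[:,1]-c[1])<.2)]
        print(n,c,len(q), q.min(0).round(3) if len(q) else '', q.max(0).round(3) if len(q) else '')
        if len(q): dd=np.hypot(*(q[:,:2]-c).T); print(q[dd.argsort()[:3]].round(3).tolist())
s=monitor.state(); m=viewer.camera_model("wrist"); T=np.eye(4); T[:3,:3]=R.from_rotvec(s["orientation"]).as_matrix(); T[:3,3]=s["ee_pos"]
X=np.linalg.inv(T)@m["world_from_camera"]; print(X.round(3),m["fx"]); 
# tool down, tool x along world +x or -x?
for yaw in (0,90,180,-90):
    r=(R.from_euler('z',yaw,degrees=True)*R.from_euler('x',180,degrees=True)).as_rotvec()
    q=bot.ik([.48,.233,.33],r); print(yaw,None if q is None else np.round(q,2), )
E
```

```text
scene (0.58, 0.233) 738 [0.698 0.074 0.224] [0.749 0.374 0.534]
[[0.699, 0.233, 0.502], [0.699, 0.228, 0.509], [0.699, 0.241, 0.496]]
scene (0.5, 0.233) 3 [0.699 0.228 0.496] [0.699 0.241 0.509]
[[0.699, 0.228, 0.509], [0.699, 0.233, 0.502], [0.699, 0.241, 0.496]]
scene (0.5, 0.1) 0  
side (0.58, 0.233) 1049 [0.702 0.08  0.224] [0.758 0.385 0.588]
[[0.704, 0.245, 0.502], [0.705, 0.23, 0.498], [0.705, 0.24, 0.513]]
side (0.5, 0.233) 0  
side (0.5, 0.1) 0  
[[-0.001 -0.956 -0.293  0.075]
 [ 1.    -0.001 -0.001  0.   ]
 [ 0.    -0.293  0.956 -0.118]
 [ 0.     0.     0.     1.   ]] 273.9682253066219
0 [-0.92  0.27  0.57  1.43 -0.15  1.48 -1.92]
90 [-0.78  0.26  0.38  1.42 -0.1   1.48 -0.4 ]
180 [-0.62  0.25  0.18  1.42 -0.04  1.48  1.13]
-90 [-0.47  0.25 -0.01  1.41  0.    1.48  2.66]
```

```bash
cat >> h.py <<'E'
def down(yaw): return (R.from_euler('z',yaw)*R.from_euler('x',np.pi)).as_rotvec()
E
python3 - <<'E'
from h import *
bot.move_ptp([.54,.225,.25],down(np.pi))
m=viewer.camera_model("wrist"); p,d=viewer.grab_frame("wrist")
np.savez("w1.npz",p=p,d=d,m=m); cv2.imwrite("pics/w1.png",cv2.resize(p,(800,600),interpolation=cv2.INTER_CUBIC))
s=monitor.state();print(s["time"],s["joint_pos"].round(2),s["ee_pos"])
E
```

```text
1.6167 [-0.55  0.39  0.18  1.43 -0.07  1.33  1.2 ] [0.53901488 0.227117   0.24993745]
```

View pics/w1.png

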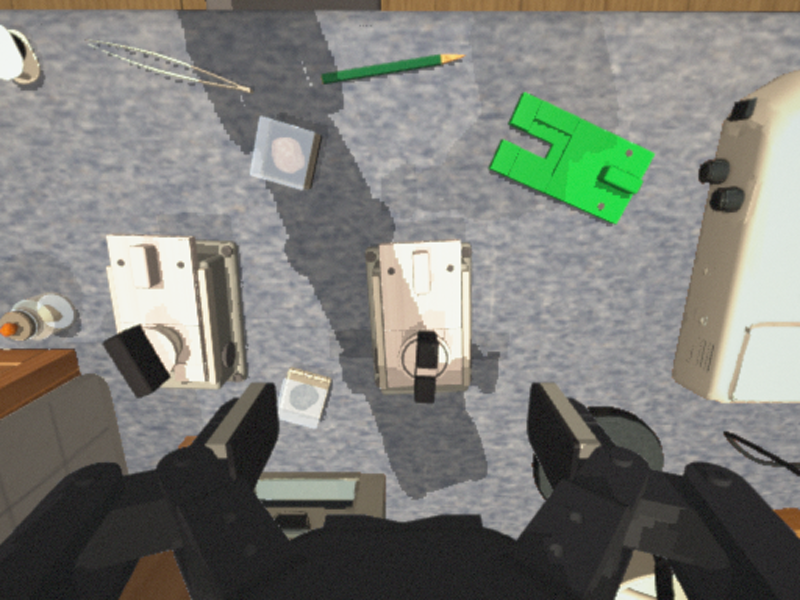

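Display (800x600): the candidates are the left knob at (140,360), which has no notch and no ring, and the centre knob at (426,365), with a notch across the wing and a ring on the collar. **The centre one (y≈0.23) is the marked one.** Its rib is at (421,270). The green piece at (575,165) is the decoy. Now I'll measure with the depth cloud.

```bash
cat >> h.py <<'E'
def rect(P,mask):
    q=P[mask]; (c,(a,b),_)=r=cv2.minAreaRect((q[:,:2]*1000).astype(np.float32))
    bx=cv2.boxPoints(r); e=[bx[1]-bx[0],bx[2]-bx[1]]; L=max(e,key=np.linalg.norm)
    an=np.arctan2(L[1],L[0]); an=(an+np.pi/2)%np.pi-np.pi/2
    return dict(n=len(q),c=np.round(np.array(c)/1000,4).tolist(),med=q.mean(0).round(4).tolist(),dim=np.round(sorted((a,b)),1).tolist(),ang=round(float(an),3))
E
python3 - <<'E'
from h import *
f=np.load("w1.npz",allow_pickle=True); m=f["m"].item(); P=cloud(m,f["d"]); p=f["p"].astype(int); V=p.max(2)
v,u=np.mgrid[:384,:512]; z=P[...,2]
box=lambda a,b,c,d:(u>a/1.5625)&(u<b/1.5625)&(v>c/1.5625)&(v<d/1.5625)
k=box(395,455,320,410); 
print("z wing",np.percentile(z[k&(z>.08)],[5,25,50,75,95]).round(4))
print("wing depth",rect(P,k&(z>.09)))
r=box(400,445,240,305); print("z rib",np.percentile(z[r],[5,50,90,97]).round(4)); print("rib",rect(P,r&(z>.064)&(z<.08)))
pl=box(360,490,235,400)
print("plate",rect(P,pl&(z>.0535)&(z<.058)&(V>120)))
# black wing mask by colour ray-cast on wing top
bm=k&(V<70); cs,_=cv2.findContours(bm.astype(np.uint8),0,2); 
ys,xs=np.nonzero(bm); zt=np.percentile(z[k&(z>.08)],75)
print("wing colour",rect(onplane(m,np.c_[xs,ys],zt),np.ones(len(xs),bool)),zt)
sc=box(670,800,0,600)
E
```

```text
z wing [0.0852 0.0958 0.0987 0.0994 0.1002]
wing depth {'n': 559, 'c': [0.5405, 0.2402], 'med': [0.5908, 0.243, 0.1014], 'dim': [18.3, 152.8], 'ang': 0.058}
z rib [0.0536 0.0552 0.0709 0.0717]
rib {'n': 285, 'c': [0.5302, 0.2401], 'med': [0.5295, 0.24, 0.0706], 'dim': [11.9, 29.5], 'ang': 0.067}
plate {'n': 3210, 'c': [0.5684, 0.2447], 'med': [0.5582, 0.2416, 0.055], 'dim': [65.1, 116.1], 'ang': 0.049}
wing colour {'n': 493, 'c': [0.59, 0.2427], 'med': [0.5898, 0.2427, 0.0994], 'dim': [14.4, 52.7], 'ang': -0.03} 0.09940089962659493
```

```bash
python3 - <<'E'
from h import *
f=np.load("w1.npz",allow_pickle=True); m=f["m"].item(); P=cloud(m,f["d"]); z=P[...,2]
k=(abs(P[...,0]-.592)<.035)&(abs(P[...,1]-.243)<.03)
print(rect(P,k&(z>.095)&(z<.104)))
# move above and second look
bot.move_straight([.592,.2432,.20],down(np.pi-.03),v=.12)
m=viewer.camera_model("wrist"); p,d=viewer.grab_frame("wrist"); P=cloud(m,d); z=P[...,2]
np.savez("w2.npz",p=p,d=d,m=m); cv2.imwrite("pics/w2.png",p)
k=(abs(P[...,0]-.592)<.035)&(abs(P[...,1]-.243)<.03)
print(rect(P,k&(z>.096)&(z<.104)),np.percentile(z[k&(z>.09)&(z<.11)],[25,50,75]))
k=(abs(P[...,0]-.53)<.03)&(abs(P[...,1]-.24)<.03)
print("rib",rect(P,k&(z>.066)&(z<.08)))
s=monitor.state();print(s["time"],s["joint_pos"].round(2),s["ee_pos"],s["wrist_force"],s["ft_torque"])
for a in np.arange(0,3.0,.5):
    q=bot.ik([.593,.2435,.105],down(np.pi-.03-a)); print(None if q is None else q.round(2))
E
```

```text
{'n': 478, 'c': [0.594, 0.2434], 'med': [0.593, 0.2433, 0.0988], 'dim': [14.1, 45.6], 'ang': -0.056}
{'n': 734, 'c': [0.5945, 0.2437], 'med': [0.5932, 0.2436, 0.099], 'dim': [13.5, 46.2], 'ang': -0.038} [0.0981466  0.0988364  0.09939694]
rib {'n': 467, 'c': [0.5306, 0.2403], 'med': [0.5303, 0.2403, 0.0708], 'dim': [12.0, 29.8], 'ang': 0.057}
2.4333 [-0.53  0.53  0.19  1.33 -0.1   1.29  1.19] [0.59199087 0.24333128 0.20083943] [-0.24090753  0.42575957  0.53007562] [ 0.00048181  0.02351077 -0.00409385]
[-0.53  0.61  0.17  1.45 -0.11  1.09  1.21]
[-0.59  0.62  0.27  1.45 -0.18  1.1   0.75]
[-0.65  0.63  0.37  1.46 -0.24  1.1   0.3 ]
[-0.72  0.64  0.48  1.46 -0.31  1.12 -0.14]
[-0.79  0.67  0.59  1.46 -0.39  1.13 -0.59]
[-0.85  0.69  0.7   1.46 -0.46  1.15 -1.03]
```

View pics/w2.png

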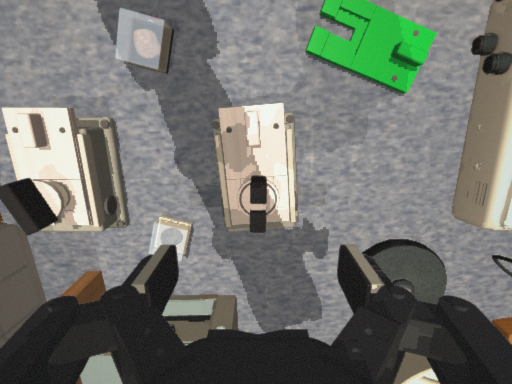

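```bash
python3 - <<'E'
from h import *
ax=np.array([.5945,.2438]); y0=np.pi-.065; z0=.1017
def st(t): s=monitor.state(); print(t,round(s["time"],2),s["ee_pos"].round(4),s["wrist_force"].round(1),s["ft_torque"].round(2),round(s["gripper_width"],4),s["joint_pos"][6].round(2))
bot.move_straight([*ax,.15],down(y0),v=.1)
print(bot.move_straight([*ax,z0],v=.06,force_limit=8)); st("down")
hand.grab(60); st("grab")
T=2.8;n=7
for i in range(1,n+1):
    a=T*i/n
    bot.move_straight([*ax,z0+.002*a],down(y0-a),v=.0012); st(round(a,2))
    if abs(monitor.state()["wrist_force"]).max()>50: print("force!"); break
E
```

```text
False
down 4.04 [0.5949 0.2439 0.1021] [ 0.3 -0.2 -0.6] [-0.01 -0.04 -0.03] 0.0855 1.18
grab 4.69 [0.5945 0.2436 0.102 ] [-1.7 -0.5  2.5] [-0.15  0.17  0.12] 0.0128 1.18
0.4 5.24 [0.5945 0.2435 0.1028] [-0.9 -0.9  3. ] [-0.23  0.27 -0.2 ] 0.0128 0.82
0.8 5.79 [0.5945 0.2435 0.1035] [-1.2 -1.6  4.6] [-0.32  0.41 -0.23] 0.0129 0.47
1.2 6.34 [0.5945 0.2435 0.1044] [-2.2 -3.   4.7] [-0.36  0.47 -0.15] 0.0132 0.11
1.6 6.89 [0.5945 0.2435 0.1051] [-1.6 -1.9  6. ] [-0.42  0.48 -0.09] 0.0131 -0.24
2.0 7.44 [0.5945 0.2435 0.1059] [-2.  -1.9  5.2] [-0.41  0.5  -0.12] 0.0128 -0.59
2.4 7.99 [0.5945 0.2435 0.1067] [-2.3 -2.6  5.4] [-0.46  0.53 -0.08] 0.0131 -0.94
2.8 8.54 [0.5944 0.2435 0.1076] [-2.6 -1.6  5.1] [-0.43  0.58 -0.11] 0.0129 -1.3
```

```bash
python3 - <<'E'
from h import *
hand.let_go(); s=monitor.state()
bot.move_straight([.5945,.2438,.20],v=.12)
bot.move_ptp([.535,.241,.21],down(np.pi+.057))
m=viewer.camera_model("wrist"); p,d=viewer.grab_frame("wrist"); P=cloud(m,d); z=P[...,2]
np.savez("w3.npz",p=p,d=d,m=m); cv2.imwrite("pics/w3.png",p)
k=(abs(P[...,0]-.592)<.035)&(abs(P[...,1]-.243)<.03)
print("wing",rect(P,k&(z>.1)&(z<.112)),np.percentile(z[k&(z>.09)&(z<.12)],[25,50,75]))
k=(abs(P[...,0]-.53)<.03)&(abs(P[...,1]-.24)<.03)
print("rib",rect(P,k&(z>.066)&(z<.08)))
s=monitor.state();print(s["time"],s["ee_pos"],s["wrist_force"])
# scale platform: dark disc in scene + side
for n in ["scene","side"]:
    f=np.load(n+"0.npz",allow_pickle=True); m=f["m"].item(); p=f["p"]; dep=cloud(m,f["d"])
    mk=((p.max(2)<75)&(abs(dep[...,0]-.5)<.08)&(abs(dep[...,1]+.23)<.08)).astype(np.uint8)
    cs,_=cv2.findContours(mk,cv2.RETR_EXTERNAL,cv2.CHAIN_APPROX_NONE); c=max(cs,key=cv2.contourArea)
    w=onplane(m,c.reshape(-1,2),.03); (cx,cy),r=cv2.minEnclosingCircle((w[:,:2]*1000).astype(np.float32)); print(n,"platform",cx,cy,r,w[:,:2].mean(0))
E
```

```text
wing {'n': 660, 'c': [0.5943, 0.2434], 'med': [0.5929, 0.2432, 0.1042], 'dim': [14.0, 46.4], 'ang': 0.276} [0.10102512 0.10429845 0.10490604]
rib {'n': 354, 'c': [0.5304, 0.2405], 'med': [0.53, 0.2405, 0.0707], 'dim': [10.9, 29.7], 'ang': 0.056}
12.45 [0.53504049 0.24086719 0.20984989] [-0.48116869 -0.1479745  -0.42269742]
scene platform 472.6942443847656 -267.73333740234375 9.999999747378752e-05 [ 0.47269424 -0.26773332]
side platform 499.53369140625 -230.3053741455078 50.002315521240234 [ 0.50391767 -0.23381251]
```

View pics/w3.png

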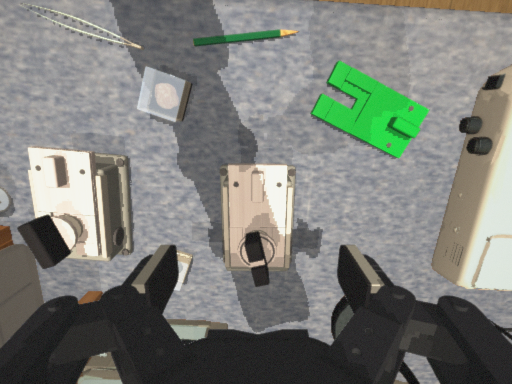

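Turned about 2.82 rad: the wing at (257,258) is now at 0.276 rad and 5.5 mm higher, so joint ≈ 2.9 and the flange is clear. The rib at (257,187) hasn't moved. Next I'll draw out the plate.

```bash
python3 - <<'E'
from h import *
g=np.array([.5304,.2404]); a=.056; u=np.array([np.cos(a),np.sin(a)]); z=.082
def st(t): s=monitor.state(); print(t,round(s["time"],2),s["ee_pos"].round(4),s["wrist_force"].round(1),s["ft_torque"].round(2),round(s["gripper_width"],4))
bot.move_straight([*g,.13],down(np.pi+a),v=.12)
print(bot.move_straight([*g,z],v=.05,force_limit=6)); st("down")
hand.grab(40); st("grab")
for d in [.01,.035,.066]:
    hit=bot.move_straight([*(g-d*u),z],v=.035,force_limit=12); st((d,hit))
    if hit: break
p,d=viewer.grab_frame("wrist"); cv2.imwrite("pics/w4.png",p)
E
```

```text
False
down 14.38 [0.5307 0.2405 0.0824] [ 0.4  0.7 -0.2] [-0.01 -0.02  0.03] 0.0855
grab 15.04 [0.5305 0.2404 0.0822] [-0.7  1.2  0.6] [-0.04  0.08 -0.  ] 0.011
(0.01, False) 15.47 [0.5198 0.2399 0.0822] [-0.4  0.3  2.5] [-0.03  0.14  0.01] 0.0107
(0.035, False) 16.34 [0.4948 0.2385 0.082 ] [-0.2 -0.3  3. ] [-0.01  0.07  0.04] 0.0111
(0.066, False) 17.38 [0.4638 0.2367 0.0819] [-1.1  0.3  2.5] [-0.01  0.05  0.  ] 0.0106
```

View pics/w4.png

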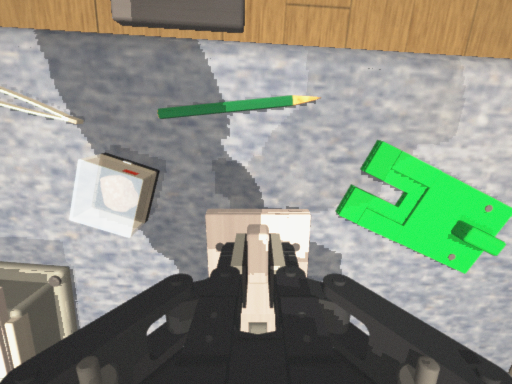

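```bash
python3 - <<'E'
from h import *
def st(t): s=monitor.state(); print(t,round(s["time"],2),s["ee_pos"].round(4),s["wrist_force"].round(1),s["ft_torque"].round(2),round(s["gripper_width"],4))
hand.grab(60)
e=monitor.state()["ee_pos"]
bot.move_straight([.4636,.2367,.10],v=.04); st("lift")
bot.move_straight([.4636,.2367,.22],v=.15)
bot.move_ptp([.45,-.10,.22],down(np.pi)); st("hover")
m=viewer.camera_model("wrist"); p,d=viewer.grab_frame("wrist"); P=cloud(m,d); z=P[...,2]
np.savez("w5.npz",p=p,d=d,m=m); cv2.imwrite("pics/w5.png",p)
mk=((p.max(2)<75)&(abs(P[...,0]-.5)<.07)&(abs(P[...,1]+.23)<.07)&(z<.045)).astype(np.uint8)
cs,_=cv2.findContours(mk,cv2.RETR_EXTERNAL,cv2.CHAIN_APPROX_NONE); c=max(cs,key=cv2.contourArea)
w=onplane(m,c.reshape(-1,2),.03); print(cv2.minEnclosingCircle((w[:,:2]*1000).astype(np.float32)), cv2.fitEllipse((w[:,:2]*1000).astype(np.float32)),np.median(z[mk>0]))
E
```

```text
lift 18.24 [0.4636 0.2367 0.1001] [ 0.8 -0.  -1.6] [-0.01  0.09 -0.01] 0.0103
hover 20.47 [ 0.4505 -0.0981  0.2198] [-1.2 -0.  -1.6] [ 0.04  0.07 -0.05] 0.0101
((477.813232421875, -192.56466674804688), 28.72872543334961) ((492.0630798339844, -219.3641357421875), (78.69511413574219, 90.82393646240234), 127.20304107666016) 0.029571943136651707
```

View pics/w5.png

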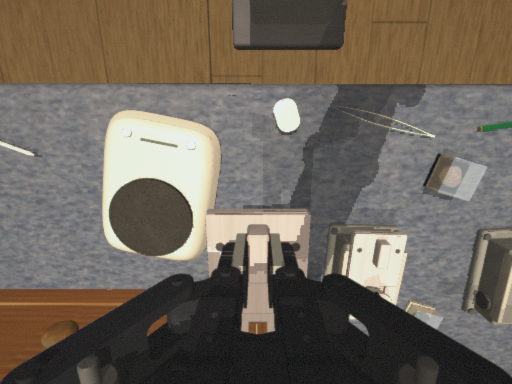

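```bash
python3 - <<'E'
from h import *
f=np.load("w5.npz",allow_pickle=True); m=f["m"].item(); p=f["p"]; P=cloud(m,f["d"]); z=P[...,2]
v,u=np.mgrid[:384,:512]
print(p[216,152],p[216,112],p[190,180])
mk=((p.max(2)<110)&(np.hypot(u-152,v-216)<49)).astype(np.uint8)
mk=cv2.morphologyEx(cv2.morphologyEx(mk,cv2.MORPH_CLOSE,np.ones((9,9))),cv2.MORPH_OPEN,np.ones((7,7)))
cs,_=cv2.findContours(mk,cv2.RETR_EXTERNAL,cv2.CHAIN_APPROX_NONE); c=max(cs,key=cv2.contourArea)
w=(onplane(m,c.reshape(-1,2),.03)[:,:2]*1000).astype(np.float32); print(cv2.minEnclosingCircle(w), cv2.fitEllipse(w))
# held plate: near-end strip top heights (level check)
b=(u>212)&(u<305)&(v>208)&(v<300)&(z>.15)
q=P[b&(p.min(2)>110)]; q=q[(q[:,2]<.2)]
A=np.c_[q[:,:2],np.ones(len(q))]; k=np.linalg.lstsq(A,q[:,2],rcond=None)[0]; print(len(q),k, q.min(0),q.max(0))
s=monitor.state(); print(s["ee_pos"])
E
```

```text
[64 74 84] [58 66 75] [196 227 230]
((499.28436279296875, -226.2864990234375), 51.29917907714844) ((498.0679016113281, -226.22450256347656), (97.42108917236328, 99.7179946899414), 41.945281982421875)
2981 [0.01885422 0.00998285 0.18478429] [ 0.43035787 -0.1249019   0.18294144] [ 0.48821148 -0.06984486  0.19995196]
[ 0.45065692 -0.09793648  0.21979764]
```

```bash
python3 - <<'E'
from h import *
C=[np.array([.4981,-.2262])]
for n,(cu,cv_),r in [("scene",(301,231),(22,20)),("side",(281,230),(24,16))]:
    f=np.load(n+"0.npz",allow_pickle=True); m=f["m"].item(); p=f["p"]; v,u=np.mgrid[:384,:512]
    mk=((p.max(2)<110)&(np.hypot((u-cu)/r[0],(v-cv_)/r[1])<1)).astype(np.uint8)
    mk=cv2.morphologyEx(mk,cv2.MORPH_CLOSE,np.ones((5,5)))
    cs,_=cv2.findContours(mk,0,1); c=max(cs,key=cv2.contourArea)
    w=(onplane(m,c.reshape(-1,2),.03)[:,:2]*1000).astype(np.float32); e=cv2.fitEllipse(w); print(n,e); 
    if min(e[1])>88: C.append(np.array(e[0])/1000)
c=np.mean(C,0); print("centre",c)
def st(t): s=monitor.state(); print(t,round(s["time"],2),s["ee_pos"].round(4),s["orientation"].round(3),s["wrist_force"].round(1),round(s["gripper_width"],4))
t=c-[.038,0]
bot.move_straight([*t,.22],down(np.pi),v=.15)
bot.move_straight([*t,.078],v=.1); bot.dwell(.3); st("above")
hit=bot.move_straight([*t,.0655],v=.012,force_limit=2.0); st(("touch",hit))
E
```

```text
scene ((494.779296875, -229.6881103515625), (93.19467163085938, 94.18648529052734), 65.96956634521484)
side ((508.5050354003906, -223.0273895263672), (113.8197021484375, 120.85094451904297), 133.80868530273438)
centre [ 0.50046144 -0.22630517]
above 23.38 [ 0.4626 -0.2263  0.0782] [-0.     3.141 -0.   ] [-0.4  0.1 -1.2] 0.0103
('touch', True) 24.23 [ 0.4623 -0.2262  0.0669] [ 0.    -3.141 -0.   ] [-0.3  0.4  5.8] 0.0104
```

The side refit was bad: 114 mm across instead of 99. The three sound fits average (0.4975, -0.2287). I'll lift a few mm, correct by about 4 mm and set the plate down again.

```bash
python3 - <<'E'
from h import *
def st(t): s=monitor.state(); print(t,round(s["time"],2),s["ee_pos"].round(4),s["wrist_force"].round(1),round(s["gripper_width"],4))
t=np.array([.4975-.038,-.2287])
e=monitor.state()["ee_pos"]
bot.move_straight([e[0],e[1],.074],v=.03); bot.move_straight([*t,.074],v=.03); bot.dwell(.3)
hit=bot.move_straight([*t,.0664],v=.006,force_limit=2.0); st(("touch",hit))
hand.let_go(); bot.dwell(.3); st("open")
bot.move_straight([*t,.11],v=.06)
bot.move_straight([t[0]-.05,t[1]+.0,.25],v=.15)
m=viewer.camera_model("wrist"); p,d=viewer.grab_frame("wrist"); P=cloud(m,d); z=P[...,2]; st("up")
cv2.imwrite("pics/w6.png",p)
k=(abs(P[...,0]-.5)<.075)&(abs(P[...,1]+.228)<.05)
pl=k&(z>.035)&(z<.045); print("plate",rect(P,pl))
q=P[pl]; print(np.linalg.lstsq(np.c_[q[:,:2],np.ones(len(q))],q[:,2],rcond=None)[0])
print("rib",rect(P,k&(z>.05)&(z<.062)))
E
```

```text
('touch', True) 26.32 [ 0.4594 -0.2287  0.0669] [-0.2  0.2  3.8] 0.0103
open 27.34 [ 0.458  -0.2279  0.0657] [-0.2 -0.   0.6] 0.0851
up 29.43 [ 0.4092 -0.2282  0.249 ] [-0.2 -0.6  0.5] 0.0855
plate {'n': 3129, 'c': [0.4971, -0.2287], 'med': [0.4931, -0.2287, 0.0393], 'dim': [60.1, 116.0], 'ang': -0.0}
[-1.02367935e-02 -5.55357919e-05  4.43097693e-02]
rib {'n': 232, 'c': [0.4586, -0.2288], 'med': [0.4581, -0.2287, 0.0553], 'dim': [11.1, 29.1], 'ang': 0.0}
```

View pics/w6.png

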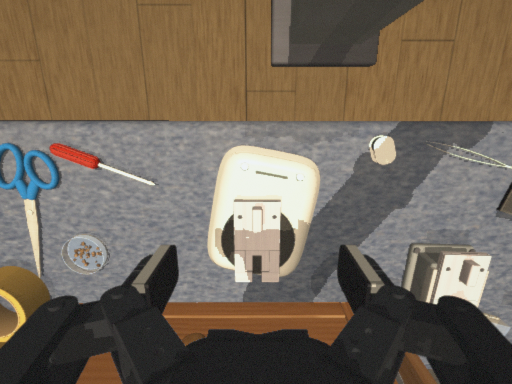

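The plate lies flat and centred: it covers (234–281, 200–283), with the dark disc showing evenly either side (221–295). The fingers are clear and the neighbours look untouched, so I'm handing in.

```bash
python3 - <<'E'
from h import *
bot.dwell(.3); print(monitor.state()["time"]); print(workorder.close_job())
E
```

```text
29.725
the job is handed in; nothing more can be done
None
```

The engraved knob is unscrewed and its plate now lies flat on the scale platform. I handed the job in at 29.7 s of the 72 s allowed, with the gripper open and clear.

- **Knob:** I identified it by its notch and collar ring, and turned it clockwise only, by about 2.8 rad. The wing then measured about 5.5 mm higher, which puts the joint at about 2.9, past the 2.3 where the flange is clear.
- **Plate:** I drew it 66 mm along its slot by the rib, with about 3 N at most on the wrist. I then lifted it and carried it to the scale.
- **Placing:** After release the plate measured 116 x 60 mm, with its middle at (0.497, -0.229). My estimate of the platform centre was (0.4975, -0.2287). The plate was level to about 0.6°.

**What disagreed:**
- **Platform centre:** The camera fits differed by up to about 4–5 mm, so the centring is only known to a few millimetres.
- **Set down twice:** One bad side-camera fit (114 mm across instead of 99) went into my first target. The plate touched down there at about 6 N, so I lifted it, shifted it about 4 mm and set it down again at about 4 N.
- **Bystanders:** The last picture showed no change to the plain knob's stand or the other things in view. I didn't measure them, and not every one was in that picture.

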